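# Clamp a guitar blank in the lever jig

### The job

Pull the drawer out to its stop and take out the long laminated wooden blank, leaving the short offcut inside. Lay the blank flat in the channel of the clamping jig, slide it under the metal bridge until it is fully home against the end stop, and only then swing the jig's lever down so that its rubber foot presses firmly on the blank. Finish with the drawer pushed fully shut, everything let go, and the other things on the bench left where they are.

Things in the scene. Friction and masses are not known exactly. Their poses are not given: they have to be found in the camera images.
- chest: Fixed low wooden drawer unit on the bench, 227 mm deep (x), 330 mm wide (y), 100 mm high, with a single drawer that slides out of its front. Origin: centre of its underside; its front faces its own -x, z up. Nothing stands on it.
- chest_drawer0 (a joint): Travel of the drawer in m: 0 shut, 0.155 at its stop (fully out). It slides along the chest's -x against about 1 N of friction and stays where it is left; it starts 0 to 20 mm open.
- chest_drawer0_handle (a point): Centre of the drawer's steel bar handle, which moves with the drawer: a round bar 11 mm thick and 120 mm long along the chest's y, about 62 mm above the bench, its centreline 35 mm in front of the drawer's front panel (clear gap behind it about 29 mm, held by two thin posts 51 mm either side of the middle). Axes as the chest's.
- drawer_floor (a point): Centre of the drawer's inner floor (moves with the drawer), about 22 mm above the bench. The inside is 182 mm (x) by 288 mm (y); side walls reach 56 mm above this floor; the front panel, 15 mm thick, reaches 66 mm above this floor (88 mm above the bench). Axes as the chest's.
- blank: The long blank: a loose plain bar of pale wood with a dark centre strip, 130 mm long (its x), 44 mm wide (y), 28 mm thick (z), about 130 g. Origin: centre of its underside. It starts lying flat in the drawer, its length roughly across the drawer, in the left or right half; pulling the drawer out to its stop brings it clear of the chest's top.
- offcut: The short offcut of the same wood, 70 mm long, 44 mm wide, 28 mm thick, lying in the other half of the drawer. Origin: centre of its underside. It stays in the drawer.
- jig: Fixed clamping jig: plywood board 18 mm thick, x -135 to +125 mm, 110 mm wide, with a channel along its x, 54 mm wide between two rails 8 mm high and 16 mm wide (x -115 to +53 mm). The channel floor is the board's top; it is open above and at its -x end, which roughly faces the robot. Origin: on the board's underside below the channel's middle line; z up.
- jig_bridge (a point): Middle of the -x edge of the top of the jig's metal bridge, 53 mm to +x of the jig's origin and 60 mm above the bench. The bridge, 94 mm wide, spans the channel from here 62 mm on to +x; its underside is 34 mm above the channel floor. Under it, 22 mm beyond this edge, the end stop block closes the channel. The lever is hinged on top of it. Axes as the jig's.
- jig_home (a point): Point on the channel floor (18 mm above the bench, 10 mm to +x of the jig's origin) where the middle of the blank's underside is when the blank is fully home, its end against the end stop and 22 mm of its length under the bridge. Axes as the jig's.
- clamp (a joint): Angle of the clamp lever in rad: 0 when it lies level with its rubber foot on a 28 mm blank in the channel, positive when raised, pi/2 pointing straight up, 1.8 at its open stop; without a blank it can drop to -0.15. It starts raised at 1.3 to 1.7. The hinge is stiff (about 0.25 N m): it stays where it is left, and takes about 2 to 3 N at the grip.
- clamp_hinge (a point): The lever's hinge axis (along the jig's y), 75 mm above the bench, 85 mm to +x of the jig's origin. The lever is a flat steel arm 20 mm wide and 12 mm thick; lowered, it points to the jig's -x along the channel. Its rubber foot, 24 mm across, sits 75 mm from the hinge and reaches 29 mm below the arm's centreline.
- clamp_grip (a point): On the lever's black plastic grip (26 mm wide, 16 mm thick, 92 to 152 mm from the hinge): middle of its outer face, 130 mm from the hinge, 8 mm off the centreline. This face looks up when the lever is shut and to the jig's +x when the lever is upright. Its x axis points along the lever to the hinge, y along the hinge, z out of the face.
- screwdriver: Loose bystander: screwdriver with a blue handle, 190 mm, lying left of the jig. Leave alone.
- sanding_block: Loose bystander: cork sanding block 110 x 60 x 35 mm, left of the jig. Leave alone.
- glue: Loose bystander: white glue bottle, 56 mm across, 150 mm tall, standing at the back. Leave alone.
- wax_tin: Loose bystander: low metal tin, 80 mm across, 50 mm tall, to the right. Leave alone.
- mug: Loose bystander: white mug, 80 mm across, 90 mm tall, to the right. Leave alone.
- wrench: Loose bystander: steel wrench, 160 mm, lying between the chest and the jig. Leave alone.

How it is judged:
On the way, in this order (a step that is already met when the one before it is completed fails the run):
1. the drawer is pulled out to its stop (at least 150 mm) (value of joint chest_drawer0 above 0.15 m), for 0.2 s.
2. the blank lies home in the jig's channel, within 4 mm of the end stop, with the lever still raised (above 0.7 rad) (x of blank in the frame of jig_home between -0.004 and 0.004 m and y of blank in the frame of jig_home between -0.008 and 0.008 m and z of blank in the frame of jig_home between -0.004 and 0.004 m and angle between the z axis of blank and the z axis of jig, either way round below 0.06 rad and angle between the x axis of blank and the x axis of jig, either way round below 0.12 rad and value of joint clamp above 0.7 rad), for 0.2 s.
3. the lever is swung down and its foot presses on the blank (x of blank in the frame of jig_home between -0.004 and 0.004 m and y of blank in the frame of jig_home between -0.008 and 0.008 m and z of blank in the frame of jig_home between -0.004 and 0.004 m and angle between the z axis of blank and the z axis of jig, either way round below 0.06 rad and angle between the x axis of blank and the x axis of jig, either way round below 0.12 rad and value of joint clamp between -0.05 and 0.04 rad and contact force between clamp and blank above 0.8 N), for 0.2 s.
At the end, for the whole second after the job is handed in: The blank lies flat in the channel, within 4 mm of home against the end stop; the lever is shut (-0.05 to 0.04 rad) with its foot pressing on the blank with more than 0.8 N (the stiff hinge keeps it there); the drawer is within 8 mm of shut with the offcut inside; all is at rest (all of step 3 and value of joint chest_drawer0 below 0.008 m and horizontal distance between offcut and drawer_floor below 0.155 m and z of offcut in the frame of drawer_floor between -0.005 and 0.045 m and linear speed of blank below 0.02 m/s); the robot touches nothing.
It fails at once if another loose thing on the bench (screwdriver, sanding block, glue, tin, mug, wrench) is disturbed: moved more than 30 mm (distance of any of screwdriver, sanding_block, glue, wax_tin, mug, wrench from where it was at the start of the episode above 0.03 m).
It also fails if it takes over 72 s, if anything falls off the work surface, if the arm or the gripper's body presses on something with over 40 N, if the wrist force passes 120 N, or if a joint passes its speed limit or range.

### The arm

A 6-joint arm with a two-finger parallel gripper is mounted at the origin on the work surface. World frame = base frame: x ahead of the robot, y to its left, z up, the work surface at z = 0. Lengths are in m, angles in rad, forces in N, time in s.
With the tool pointing down it reaches from about 0.3 to 0.825 m from the base axis. Payload 5.4 kg.
Tool frame: the origin (TCP) lies between the finger pads; the fingertips stand ctrl.tips_ahead ahead of it and the grasp point (between the pads) lies 8 mm behind it (ctrl.tips_ahead is the distance from the TCP to the fingertips, in m); z points along the fingers, y is the line along which they close (so a half turn about z gives the same grasp; the last joint's range is limited). The gripper opens to 92 mm and grips with 3 to 60 N. Pads are 20 mm wide; open, the fingers measure 128 mm over their backs; the gripper's body (75 mm by 189 mm) begins 69 mm behind the grasp point.
Start: joints at [1.061, 0.158, 1.597, -0, 1.386, -0.21], TCP at [0.17, 0.549, 0.226] pointing down, gripper open.
Joint ranges: [-2.91, 2.91], [-0.94, 2.29], [0.18, 2.7], [-1.29, 4.43], [0.17, 2.64], [-3, 3]. Speed limits (rad/s): [2.57, 2.57, 3.14, 3.14, 3.14, 3.14].

### API

Orientations are given as a unit quaternion [x, y, z, w].
In Python, from cell import ctrl, get_image gives the robot as it stands. The module is installed in compiled form; this text tells all that it offers.
- The arm moves only by the tool carry_out, never from a script. Its argument "moves" is a list of rows, each a list of 4 numbers: the shift along the tool's x, y, z in mm, then the turn about the tool's z in rad. A call has 1 to 8 rows; each row shifts and turns the commanded pose from where the row before left it, along the tool's axes as they then stand; what a row does not reach is not made up. A row lasts 1/8 s, in which the tool goes at most 62.5 mm and 10.7 degrees, less where a joint would pass 70% of its speed; a pose out of reach is approached as far as the arm can. A call with a gripper value outside its range is refused whole. "claw" is the closure, from 0 (fully open) to 1 (shut), set as the call begins (left out, the last holds). The fingers move at their own pace and stop on an object; "grip_force" is the grip in N (left out, the last holds). Time passes only in rows, so rows that do not move let the fingers close. It gives the time, the measured TCP pose, the force, the opening and the grip force at its end, in the units of the state.
- ctrl.read_state(): the state, without advancing time (a new reading comes with each control period).
- get_image(name): name is "side" or "top" or "wrist"; returns a dict with "img" (384x512x3 uint8, red, green, blue), "fx", "fy", "cx", "cy" (pixels), "k1" (the pictures are not rectified: a ray, as slopes to the right and down, at radius r is drawn at 1 + k1 r^2 times it, then the intrinsics apply), "xyz" and "orientation" of the camera in the world; the wrist camera has in their place "mount" (4x4, takes a point from camera to tool coordinates, whose origin is the TCP and whose axes are the flange's). Camera axes: x right, y down, z forward; pixel columns grow to the right and rows downward; lengths in m; the calibration is good to about 2 mm. A picture is of the moment at which its call begins: read the wrist's pose just before it. There is no depth.
- ctrl.close_job(): hands the job in; it is judged then, once.
The state is a dict: "time_s": time; "joints": joint angles; "joint_velocities": joint speeds; "joint_torque": joint torques, N m; "eef_pos": TCP position; "tcp_rot": TCP orientation; "force": force on the tool from outside, world axes, zero at the start; "torque": the same for the moment, N m; "opening": opening from 0.0 (shut) to 1.0 (fully open); "grasp_force": force on a finger pad.
Only numpy, scipy, OpenCV 4.12 (cv2) and the standard library are available. Lean on these libraries where they do the work, as an engineer would, in place of code of your own. Each camera call takes 0.05 s, during which the arm holds its last target. There are 200 camera calls.

## Working session

There is one attempt and no reset: what is moved stays moved. The work goes in short steps, Python scripts to look and compute and a tool call to move; the robot and the scene stay as the last step left them, time stands still between calls to the robot, and variables do not carry over. Pictures are saved under pics/ and viewed, at most 10 in all, crops included, and the job is handed in when it is done.

Besides the shell and the picture viewer there is one more tool, called after "Request:" as name([rows], argument=value, ...), one row to a line, values as JSON. carry_out: Moves the arm, as the interface text tells. Its arguments: {"type":"object","properties":{"moves":{"type":"array"},"claw":{"type":"number"},"grip_force":{"type":"number"}},"required":["moves"]}

```bash
mkdir -p pics; cat > h.py <<'E'
import numpy as np, cv2
from scipy.spatial.transform import Rotation as R
from cell import ctrl, get_image
def shot(name,fn=None):
    s=ctrl.read_state(); d=get_image(name)
    if name=="wrist":
        T=np.eye(4);T[:3,:3]=R.from_quat(s["tcp_rot"]).as_matrix();T[:3,3]=s["eef_pos"]
        M=T@np.array(d["mount"])
    else:
        M=np.eye(4);M[:3,:3]=R.from_quat(d["orientation"]).as_matrix();M[:3,3]=d["xyz"]
    d["M"]=M
    if fn: cv2.imwrite("pics/"+fn+".png",d["img"][:,:,::-1])
    d={k:(v if k=="img" else np.array(v)) for k,v in d.items()}
    np.save("pics/"+(fn or "last_"+name)+".npy",d,allow_pickle=True)
    return d
def load(fn): return np.load("pics/"+fn+".npy",allow_pickle=True).item()
def ray(d,uv):
    K=np.array([[d["fx"],0,d["cx"]],[0,d["fy"],d["cy"]],[0,0,1.]])
    p=cv2.undistortPoints(np.array([[uv]],float),K,np.array([float(d["k1"]),0,0,0]))[0,0]
    # drawn = slope*(1+k1 r^2)
    v=d["M"][:3,:3]@np.array([p[0],p[1],1]); return d["M"][:3,3],v/np.linalg.norm(v)
def onz(d,uv,z):
    o,v=ray(d,uv); return o+v*(z-o[2])/v[2]
def tri(d1,uv1,d2,uv2):
    o1,v1=ray(d1,uv1);o2,v2=ray(d2,uv2)
    t=np.linalg.lstsq(np.c_[v1,-v2],o2-o1,rcond=None)[0]
    a=o1+t[0]*v1;b=o2+t[1]*v2
    return (a+b)/2,np.linalg.norm(a-b)
def proj(d,P):
    p=d["M"][:3,:3].T@(np.asarray(P)-d["M"][:3,3]); s=p[:2]/p[2]; s=s*(1+d["k1"]*(s@s))
    return np.array([d["fx"]*s[0]+d["cx"],d["fy"]*s[1]+d["cy"]])
E
python3 - <<'E'
from h import *
np.set_printoptions(precision=4,suppress=True)
s=ctrl.read_state();print(s["time_s"],s["eef_pos"],s["tcp_rot"],s["opening"],ctrl.tips_ahead)
for n in("side","top","wrist"):
    d=shot(n,n+"0");print(n,d["M"],d["fx"],d["cx"],d["cy"],d["k1"])
a=np.hstack([cv2.imread("pics/side0.png"),cv2.imread("pics/top0.png")]);print(a.shape)
print(R.from_quat(s["tcp_rot"]).as_matrix())
E
```

```text
0.0 [0.1695 0.5488 0.2246] [ 0.1493  0.9888 -0.0009 -0.0003] 0.9996502433748037 0.011
side [[ 0.8402 -0.3612  0.4044 -0.0404]
 [-0.5421 -0.5453  0.6393 -1.0144]
 [-0.0104 -0.7564 -0.654   1.0562]
 [ 0.      0.      0.      1.    ]] 457.17494727088445 258.6477097302346 194.8684314780381 0.04099680464294936
top [[-0.0007 -0.992   0.1266  0.3129]
 [-0.9999  0.0022  0.0111 -0.0752]
 [-0.0113 -0.1266 -0.9919  1.8382]
 [ 0.      0.      0.      1.    ]] 478.75874392539646 253.28395986701082 185.95376224183843 -0.13804068777742612
wrist [[ 0.2958  0.9145  0.276   0.091 ]
 [ 0.9552 -0.2829 -0.0865  0.5735]
 [-0.001   0.2892 -0.9573  0.3848]
 [ 0.      0.      0.      1.    ]] 290.34490801842605 258.2212186789464 193.95967986382288 -0.003450964378191883
(384, 1024, 3)
[[-0.9554  0.2953 -0.0009]
 [ 0.2953  0.9554 -0.0017]
 [ 0.0004 -0.0019 -1.    ]]
```

View pics/side0.png

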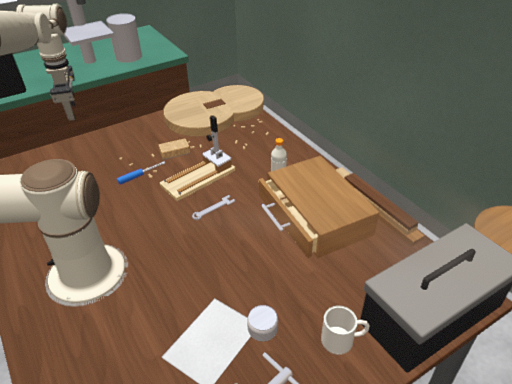

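View pics/top0.png

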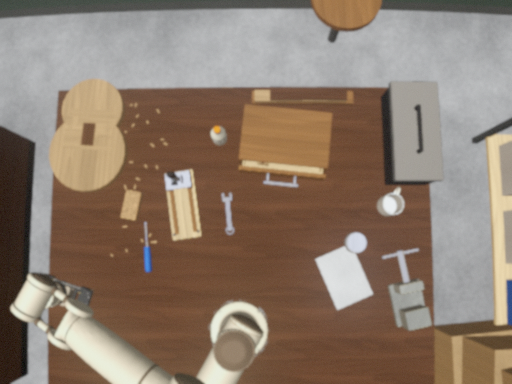

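The side view shows the chest (320,200) with its handle at (275,216), the jig at (200,175) and the raised lever at (214,130). The top view shows the handle at (281,183), the jig board from (178,171) to (187,239), and the wrench between them at (228,213).

```bash
python3 - <<'E'
from h import *
np.set_printoptions(precision=4,suppress=True)
t=load("top0");s=load("side0")
for n,a,b in [("handle L",(264,182.5),(263,207)),("handle R",(298,185.5),(284,229)),("lever tip",(171,183),(213,117))]:
    print(n,tri(t,a,s,b))
for uv in [(264,182.5),(298,185.5)]: print(onz(t,uv,.062))
for uv in [(165,172),(191,170),(174,241),(201,237)]: print("jig",onz(t,uv,.018))
for uv in [(245,104),(332,112),(240,160),(326,168)]: print("chest",onz(t,uv,.1))
for uv in [(228,195),(230,233)]: print("wrench",onz(t,uv,.005))
print("glue",onz(t,(219,138),.05))
im=t["img"][90:260,150:340];cv2.imwrite("pics/c1.png",cv2.resize(im[:,:,::-1],None,fx=4,fy=3.5,interpolation=cv2.INTER_CUBIC))
E
```

```text
handle L (array([ 0.5545, -0.0962,  0.0577]), np.float64(0.00315769792415867))
handle R (array([ 0.5438, -0.224 ,  0.0695]), np.float64(0.008525632556829057))
lever tip (array([0.5412, 0.2158, 0.2389]), np.float64(0.029349439054620605))
[ 0.5525 -0.0954  0.062 ]
[ 0.5409 -0.2226  0.062 ]
jig [0.6004 0.2872 0.018 ]
jig [0.6079 0.1859 0.018 ]
jig [0.3347 0.2471 0.018 ]
jig [0.3502 0.1439 0.018 ]
chest [ 0.8453 -0.0248  0.1   ]
chest [ 0.814  -0.3515  0.1   ]
chest [ 0.6314 -0.0068  0.1   ]
chest [ 0.6008 -0.3237  0.1   ]
wrench [0.5119 0.0428 0.005 ]
wrench [0.3658 0.0344 0.005 ]
glue [0.7263 0.0759 0.05  ]
```

```bash
cat >> h.py <<'E'
def yawy():
    m=R.from_quat(ctrl.read_state()["tcp_rot"]).as_matrix(); return np.arctan2(m[1,1],m[0,1])
def plan(*wps):
    """wps: (x,y,z,yaw of tool y or None); prints rows in tool axes, calls of 8"""
    s=ctrl.read_state(); p=np.array(s["eef_pos"]); Rm=R.from_quat(s["tcp_rot"]); rows=[]
    for w in wps:
        m=Rm.as_matrix(); y0=np.arctan2(m[1,1],m[0,1])
        turn=0 if w[3] is None else -((w[3]-y0+np.pi)%(2*np.pi)-np.pi)
        n=int(max(np.ceil(np.linalg.norm(np.array(w[:3])-p)/.058),np.ceil(abs(turn)/.18),1)); dt=round(turn/n,2)
        q=p.copy()
        for i in range(n):
            d=np.round(Rm.inv().apply(p+(np.array(w[:3])-p)*(i+1)/n-q)*1000)
            rows.append([int(x) for x in d]+[dt]); q=q+Rm.apply(d/1000); Rm=Rm*R.from_euler("z",dt)
        p=q
    for i in range(0,len(rows),8): print(str(rows[i:i+8]).replace(" ",""))
    print("end",p.round(4),"t",s["time_s"])
E
python3 - <<'E'
from h import *
plan((.17,.549,.32,None),(.52,-.159,.32,-.091))
E
```

```text
[[0,0,-48,0.0],[0,0,-47,0.0],[-39,-41,0,np.float64(0.1)],[-43,-37,0,np.float64(0.1)],[-46,-32,0,np.float64(0.1)],[-49,-28,0,np.float64(0.1)],[-52,-22,0,np.float64(0.1)],[-53,-18,0,np.float64(0.1)]]
[[-56,-12,0,np.float64(0.1)],[-56,-6,0,np.float64(0.1)],[-56,-1,0,np.float64(0.1)],[-56,5,0,np.float64(0.1)],[-56,11,0,np.float64(0.1)],[-54,16,0,np.float64(0.1)],[-52,21,0,np.float64(0.1)],[-50,27,0,np.float64(0.1)]]
end [ 0.5202 -0.1593  0.3205] t 0.15
```

Request:
carry_out([
  [0,0,-48,0],
  [0,0,-47,0],
  [-39,-41,0,0.1],
  [-43,-37,0,0.1],
  [-46,-32,0,0.1],
  [-49,-28,0,0.1],
  [-52,-22,0,0.1],
  [-53,-18,0,0.1],
])

```text
time_s: 1.15
eef_pos: [0.3198, 0.2444, 0.3204]
tcp_rot: [0.436, 0.9, 0.0, 0.0]
force: [0.7, -0.8, 0.1]
opening: 0.999
grasp_force: 0.0
```

Request:
carry_out([
  [-56,-12,0,0.1],
  [-56,-6,0,0.1],
  [-56,-1,0,0.1],
  [-56,5,0,0.1],
  [-56,11,0,0.1],
  [-54,16,0,0.1],
  [-52,21,0,0.1],
  [-50,27,0,0.06],
], claw=0.74)

```text
time_s: 2.15
eef_pos: [0.5208, -0.1608, 0.3203]
tcp_rot: [0.739, 0.674, 0.0, -0.0]
force: [0.4, 0.8, 0.5]
opening: 0.263
grasp_force: 0.0
```

```bash
python3 - <<'E'
from h import *
s=ctrl.read_state();print(s["time_s"],s["eef_pos"],yawy(),s["opening"],s["joints"])
shot("wrist","w1")
E
```

```text
2.15 [ 0.52079101 -0.16076352  0.32030546] -0.09165092270840433 0.2628040831785633 [-5.21329316e-01  3.39623992e-02  1.54526370e+00  2.05436196e-04
  1.56269369e+00 -4.29680057e-01]
```

View pics/w1.png

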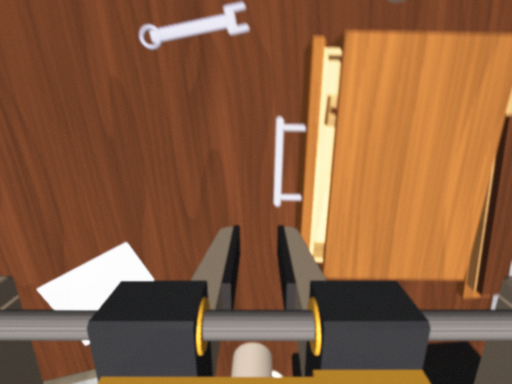

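The wrist view shows the handle bar from (280,117) to (277,206), in front of the slightly open drawer. I'll fit it by mask.

```bash
cat >> h.py <<'E'
def bar(d,z=.062,roi=None):
    hsv=cv2.cvtColor(d["img"],cv2.COLOR_RGB2HSV)
    m=((hsv[:,:,1]<70)&(hsv[:,:,2]>110)).astype(np.uint8)
    k=np.zeros_like(m);x0,x1,y0,y1=roi;k[y0:y1,x0:x1]=1;m*=k
    m=cv2.morphologyEx(m,cv2.MORPH_OPEN,np.ones((25,1),np.uint8))
    n,l,st,c=cv2.connectedComponentsWithStats(m);i=1+np.argmax(st[1:,4])
    pts=np.argwhere(l==i)[:,::-1].astype(np.float32)
    r=cv2.minAreaRect(pts);b=cv2.boxPoints(r);b=b[np.argsort(b[:,1])]
    e=[b[:2].mean(0),b[2:].mean(0)];P=[onz(d,u,z) for u in e]
    return e,P,r[1]
E
python3 - <<'E'
from h import *
np.set_printoptions(precision=4,suppress=True)
d=load("w1");e,P,w=bar(d,roi=(265,290,100,220));print(e,P,w,np.linalg.norm(P[0]-P[1]),(P[0]+P[1])/2)
v=P[0]-P[1];print("chest yaw",np.arctan2(-v[0],v[1]))
c=(P[0]+P[1])/2
plan((c[0],c[1],.20,None))
E
```

```text
[array([279.72, 115.96], dtype=float32), array([276.9054, 206.0283], dtype=float32)] [array([ 0.5567, -0.0942,  0.062 ]), array([ 0.5431, -0.2262,  0.062 ])] (8.8706693649292, 90.11225891113281) 0.13264401647413065 [ 0.5499 -0.1602  0.062 ]
chest yaw -0.10320535463798787
[[3,9,40,0.0],[3,9,39,0.0],[3,9,40,0.0]]
end [ 0.5498 -0.1605  0.1996] t 2.2
```

Request:
carry_out([
  [3,9,40,0],
  [3,9,39,-0.01],
  [3,9,40,0],
  [0,0,0,0],
])

```text
time_s: 2.7
eef_pos: [0.5458, -0.1508, 0.1978]
tcp_rot: [0.734, 0.679, -0.001, -0.004]
force: [-0.2, -0.5, 0.1]
opening: 0.263
grasp_force: 0.0
```

```bash
python3 - <<'E'
from h import *
np.set_printoptions(precision=4,suppress=True)
d=shot("wrist","w2");d1=load("w1")
print(ctrl.read_state()["eef_pos"],yawy())
print([proj(d,p) for p in ([.5567,-.0942,.062],[.5431,-.2262,.062])])
u,v=[int(x) for x in proj(d,[.5499,-.1602,.062])]
e,P,w=bar(d,roi=(u-22,u+22,40,290));print(e,P,w,np.linalg.norm(P[0]-P[1]),(P[0]+P[1])/2)
e1,_,_=bar(d1,roi=(265,290,100,220))
for i in(0,1): print(tri(d1,e1[i],d,e[i]))
E
```

```text
[ 0.5471 -0.1517  0.2007] -0.07846015890095266
[array([265.9933, 132.8159]), array([262.3008, 252.2139])]
[array([264.6638, 131.9313], dtype=float32), array([261.1608, 251.0341], dtype=float32)] [array([ 0.5554, -0.0932,  0.062 ]), array([ 0.5419, -0.2246,  0.062 ])] (11.142240524291992, 119.15435791015625) 0.13209073523853726 [ 0.5487 -0.1589  0.062 ]
(array([ 0.5558, -0.0934,  0.0682]), np.float64(0.001573347126776024))
(array([ 0.5425, -0.2274,  0.0574]), np.float64(0.0016349047716907124))
```

View pics/w2.png

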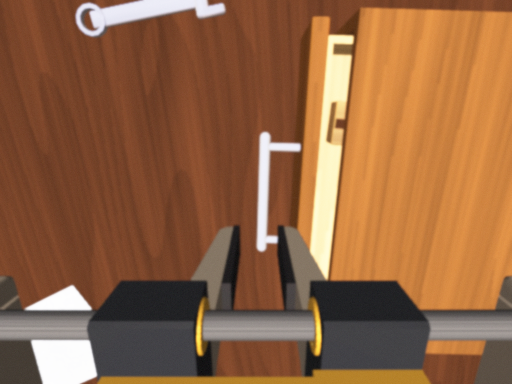

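The wrist view shows the handle bar from (265,132) to (261,251). It measures 131 mm with its rounded ends and about 63 mm high, which agrees with the given sizes.

```bash
python3 - <<'E'
from h import *
s=ctrl.read_state();print(s["time_s"],s["eef_pos"],yawy(),s["joint_velocities"])
plan((.5493,-.1595,.2,-.1025),(.5493,-.1595,.054,None))
E
```

```text
2.75 [ 0.54708568 -0.15171121  0.20066529] -0.07846015890095266 [-0.00545143 -0.04146741 -0.05301458 -0.00130901  0.00299413  0.00058247]
[[-8,3,1,np.float64(0.02)],[0,0,49,0.0],[0,0,48,0.0],[0,0,49,0.0]]
end [ 0.549  -0.1597  0.0536] t 2.75
```

Request:
carry_out([
  [-8,3,1,0.02],
  [0,0,40,0],
  [0,0,40,0],
  [0,0,0,0],
  [0,0,0,0],
])

```text
time_s: 3.38
eef_pos: [0.5519, -0.1617, 0.1234]
tcp_rot: [0.741, 0.671, 0.001, 0.002]
force: [0.2, 0.3, 1.1]
opening: 0.265
grasp_force: 0.0
```

```bash
python3 - <<'E'
from h import *
s=ctrl.read_state();print(s["time_s"],s["eef_pos"],yawy(),abs(s["joint_velocities"]).max())
plan((.5493,-.1595,.054,-.1025))
E
```

```text
3.375 [ 0.55189685 -0.16171339  0.12343078] -0.09953885907683238 0.012804775334825179
[[1,-2,35,np.float64(0.0)],[1,-1,34,np.float64(0.0)]]
end [ 0.5494 -0.1596  0.0544] t 3.375
```

Request:
carry_out([
  [2,-3,0,0],
  [0,0,35,0],
  [0,0,34,0],
  [0,0,0,0],
])

```text
time_s: 3.88
eef_pos: [0.5461, -0.1574, 0.0504]
tcp_rot: [0.741, 0.671, -0.001, -0.002]
force: [0.2, -0.2, -0.3]
opening: 0.26
grasp_force: 0.0
```

Request:
carry_out([
  [0,0,0,0],
  [0,0,0,0],
  [0,0,0,0],
], claw=1, grip_force=25)

```text
time_s: 4.25
eef_pos: [0.5492, -0.1591, 0.054]
tcp_rot: [0.741, 0.671, 0.001, 0.002]
force: [-0.8, -0.2, 7.3]
opening: 0.109
grasp_force: 25.0
```

Request:
carry_out([
  [0,-10,0,0],
  [0,-22,0,0],
  [0,-25,0,0],
  [0,-25,0,0],
  [0,-25,0,0],
  [0,-20,0,0],
  [0,-8,0,0],
  [0,0,0,0],
])

```text
time_s: 5.25
eef_pos: [0.4144, -0.145, 0.0539]
tcp_rot: [0.741, 0.671, 0.001, 0.001]
force: [-0.3, 5.5, 13.9]
opening: 0.108
grasp_force: 25.0
```

Request:
carry_out([
  [0,-4,0,0],
  [0,-4,0,0],
  [0,-4,0,0],
  [0,0,0,0],
])

```text
time_s: 5.75
eef_pos: [0.4136, -0.1451, 0.0543]
tcp_rot: [0.743, 0.669, 0.01, 0.013]
force: [51.8, 6.7, -33.9]
opening: 0.119
grasp_force: 25.0
```

Request:
carry_out([
  [0,8,0,0],
  [0,0,0,0],
])

```text
time_s: 6.0
eef_pos: [0.4142, -0.145, 0.054]
tcp_rot: [0.742, 0.671, 0.004, 0.004]
force: [13.7, 5.2, 0.9]
opening: 0.11
grasp_force: 25.0
```

Request:
carry_out([
  [0,0,0,0],
  [0,0,-15,0],
  [0,0,-35,0],
  [0,15,-55,0],
  [0,40,-45,0],
  [0,30,-40,0],
  [0,0,0,0],
  [0,0,0,0],
], claw=0.74)

```text
time_s: 7.0
eef_pos: [0.4927, -0.1526, 0.241]
tcp_rot: [0.741, 0.671, -0.0, -0.001]
force: [-0.4, -0.7, -0.6]
opening: 0.261
grasp_force: 0.0
```

```bash
python3 - <<'E'
from h import *
s=ctrl.read_state();print(s["time_s"],s["eef_pos"],yawy(),abs(s["joint_velocities"]).max())
shot("wrist","w3")
E
```

```text
7.0 [ 0.49267236 -0.15261075  0.24100685] -0.09908720443473361 0.038032402279220646
```

View pics/w3.png

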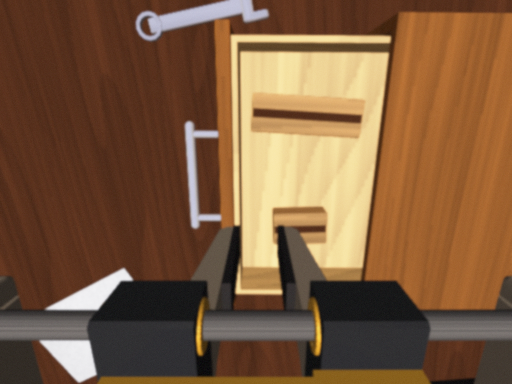

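The wrist view shows the open drawer. The long blank is at (308,115), lying along the drawer's depth in the left half, and the offcut is at (300,225).

```bash
cat >> h.py <<'E'
def strip(d,roi,vmax=110):
    """dark centre strip: minAreaRect end points (left,right) in px"""
    x0,x1,y0,y1=roi; hsv=cv2.cvtColor(d["img"],cv2.COLOR_RGB2HSV)
    m=np.zeros(hsv.shape[:2],np.uint8); m[y0:y1,x0:x1]=(hsv[y0:y1,x0:x1,2]<vmax)
    n,l,st,c=cv2.connectedComponentsWithStats(m);i=1+np.argmax(st[1:,4])
    r=cv2.minAreaRect(np.argwhere(l==i)[:,::-1].astype(np.float32));b=cv2.boxPoints(r)
    k=0 if r[1][0]>r[1][1] else 1
    a=np.deg2rad(r[2]+(0 if k==0 else 90));u=np.array([np.cos(a),np.sin(a)]);u=u*np.sign(u[np.argmax(abs(u))])
    L=max(r[1]);c=np.array(r[0]);return [c-u*L/2,c+u*L/2],r
E
python3 - <<'E'
from h import *
np.set_printoptions(precision=4,suppress=True)
d=load("w3");h=cv2.cvtColor(d["img"],cv2.COLOR_RGB2HSV)
print([h[y,310].tolist() for y in(60,80,95,100,106,112,116,120,126,131,135,140,150)])
e,r=strip(d,(240,375,85,145));P=[onz(d,u,.05) for u in e]
print(e,r,P,np.linalg.norm(P[0]-P[1]),(P[0]+P[1])/2)
v=P[1]-P[0];print(np.arctan2(v[1],v[0]))
for u in [(308,51),(308,96),(308,136)]: print(onz(d,u,.05))
E
```

```text
[[20, 99, 233], [20, 94, 239], [19, 107, 232], [17, 127, 227], [17, 128, 215], [13, 159, 119], [9, 168, 82], [15, 143, 160], [17, 131, 201], [16, 127, 213], [18, 113, 219], [21, 96, 236], [20, 99, 232]]
[array([253.8696, 112.0856]), array([359.893 , 118.7121])] ((306.8813171386719, 115.39883422851562), (106.23023223876953, 6.674476623535156), 3.5763344764709473) [array([ 0.4945, -0.0765,  0.05  ]), array([ 0.6174, -0.0962,  0.05  ])] 0.12439445039583916 [ 0.556  -0.0863  0.05  ]
-0.15939502126978033
[ 0.5605 -0.018   0.05  ]
[ 0.5581 -0.065   0.05  ]
[ 0.5559 -0.1102  0.05  ]
```

```bash
python3 - <<'E'
from h import *
plan((.615,-.094,.24,1.41))
E
```

```text
[[8,13,0,np.float64(-0.17)],[5,14,0,np.float64(-0.17)],[3,15,0,np.float64(-0.17)],[1,15,0,np.float64(-0.17)],[-2,15,0,np.float64(-0.17)],[-5,14,0,np.float64(-0.17)],[-7,14,0,np.float64(-0.17)],[-9,12,0,np.float64(-0.17)]]
[[-11,10,0,np.float64(-0.17)]]
end [ 0.6152 -0.0944  0.24  ] t 7.05
```

Request:
carry_out([
  [8,13,0,-0.17],
  [5,14,0,-0.17],
  [3,15,0,-0.17],
  [1,15,0,-0.17],
  [-2,15,0,-0.17],
  [-5,14,0,-0.17],
  [-7,14,0,-0.17],
  [-9,12,0,-0.17],
], claw=0.3)

```text
time_s: 8.05
eef_pos: [0.6019, -0.1006, 0.2398]
tcp_rot: [0.152, 0.988, 0.0, -0.002]
force: [-0.3, 0.7, 0.0]
opening: 0.7
grasp_force: 0.0
```

Request:
carry_out([
  [-11,10,0,-0.15],
  [0,0,0,0],
  [0,0,0,0],
  [0,0,0,0],
])

```text
time_s: 8.55
eef_pos: [0.616, -0.0951, 0.2413]
tcp_rot: [0.081, 0.997, 0.0, -0.0]
force: [0.1, -0.5, 0.1]
opening: 0.697
grasp_force: 0.0
```

```bash
python3 - <<'E'
from h import *
np.set_printoptions(precision=4,suppress=True)
s=ctrl.read_state();print(s["time_s"],s["eef_pos"],yawy(),abs(s["joint_velocities"]).max(),s["opening"],s["joints"])
d=shot("wrist","w4");d3=load("w3")
c=[proj(d,p) for p in ([.4915,-.0765,.05],[.6204,-.0965,.05])];print(c)
x0,y0=np.min(c,0);x1,y1=np.max(c,0);roi=[int(v) for v in(x0-18,x1+18,max(y0-10,0),y1+10)];print(roi)
e,r=strip(d,roi,130);P=[onz(d,u,.05) for u in e];v=P[1]-P[0]
print(e,r,P,np.linalg.norm(v),(P[0]+P[1])/2,np.arctan2(v[1],v[0]))
e3,r3=strip(d3,(240,375,85,145),130)
for i in(0,1): print(e3[i],tri(d3,e3[i],d,e[i]))
E
```

```text
8.55 [ 0.616  -0.0951  0.2413] 1.409126834409262 0.008014671670117152 0.6968260901151415 [-0.3467  0.273   1.4326 -0.0002  1.4369 -1.7558]
[array([256.4254,  65.5752]), array([257.4754, 179.1784])]
[238, 275, 55, 189]
[array([257.,  68.]), array([257., 177.])] ((257.0, 122.5), (109.0, 8.0), 90.0) [array([ 0.4941, -0.0763,  0.05  ]), array([ 0.6176, -0.0966,  0.05  ])] 0.12515133792924685 [ 0.5558 -0.0865  0.05  ] -0.16338545243717834
[253.8077 112.0458] (array([ 0.4946, -0.0763,  0.0542]), np.float64(1.362419845163603e-05))
[360.0785 118.7576] (array([ 0.6178, -0.0965,  0.0492]), np.float64(0.00033709142587999986))
```

View pics/w4.png

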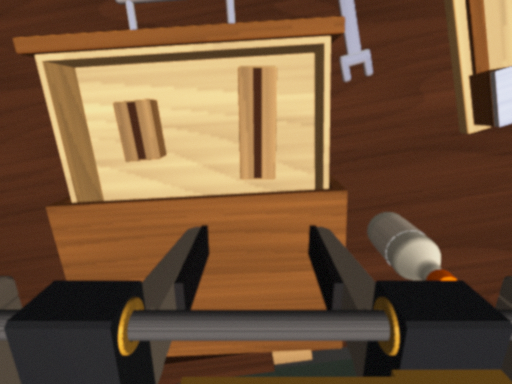

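The blank's strip runs from (257,68) to (257,177). Two views put its top at about 50–54 mm, centred at (0.556,-0.0865) with yaw -0.16, which agrees with the given sizes.

```bash
python3 - <<'E'
from h import *
plan((.531,-.0825,.15,1.409),(.531,-.0825,.075,1.409))
E
```

```text
[[29,0,31,np.float64(0.0)],[28,-1,30,np.float64(0.0)],[29,0,31,np.float64(0.0)],[0,0,37,np.float64(0.0)],[0,0,38,np.float64(0.0)]]
end [ 0.5311 -0.0823  0.0746] t 8.6
```

Request:
carry_out([
  [29,0,31,0],
  [28,-1,30,0],
  [29,0,31,0],
  [0,0,37,0],
  [0,0,20,0],
  [0,0,0,0],
  [0,0,0,0],
])

```text
time_s: 9.48
eef_pos: [0.5324, -0.0825, 0.0938]
tcp_rot: [0.08, 0.997, -0.0, 0.001]
force: [1.0, 0.0, -0.4]
opening: 0.702
grasp_force: 0.0
```

```bash
python3 - <<'E'
from h import *
s=ctrl.read_state();print(s["eef_pos"],yawy(),abs(s["joint_velocities"]).max())
plan((.531,-.0825,.045,1.409))
E
```

```text
[ 0.53242912 -0.08254679  0.09381789] 1.4106040765951922 0.011784058328412502
[[2,0,49,np.float64(0.0)]]
end [ 0.5305 -0.0823  0.0448] t 9.475
```

Request:
carry_out([
  [1,0,25,0],
  [0,0,24,0],
  [0,0,0,0],
  [0,0,0,0],
])

```text
time_s: 9.98
eef_pos: [0.532, -0.0825, 0.0453]
tcp_rot: [0.08, 0.997, -0.0, 0.001]
force: [0.1, 0.7, 0.3]
opening: 0.699
grasp_force: 0.0
```

Request:
carry_out([
  [0,0,0,0],
  [0,0,0,0],
  [0,0,0,0],
  [0,0,0,0],
], claw=1, grip_force=35)

```text
time_s: 10.48
eef_pos: [0.5313, -0.0822, 0.0444]
tcp_rot: [0.08, 0.997, -0.0, 0.001]
force: [-0.8, 0.6, 5.9]
opening: 0.472
grasp_force: 35.0
```

Request:
carry_out([
  [0,0,-20,0],
  [0,0,-40,0],
  [0,0,-50,0],
  [0,0,-50,0],
  [0,0,0,0],
  [0,0,0,0],
])

```text
time_s: 11.22
eef_pos: [0.5298, -0.0816, 0.202]
tcp_rot: [0.08, 0.997, 0.0, -0.001]
force: [-0.7, 0.7, -1.9]
opening: 0.474
grasp_force: 35.0
```

```bash
python3 - <<'E'
from h import *
s=ctrl.read_state();print(s["eef_pos"],yawy(),abs(s["joint_velocities"]).max(),s["force"])
shot("wrist","w5")
j=np.array([.476,.216]);a=.156;ax=np.array([np.cos(a),np.sin(a)])
p=j-.17*ax
print("view",p);plan((p[0],p[1],.21,a+np.pi/2))
E
```

```text
[ 0.52980656 -0.0816275   0.2020254 ] 1.411014722250904 0.0242623519672335 [-0.65209287  0.67859752 -1.88069208]
view [0.30806437 0.18958743]
[[37,33,-1,np.float64(-0.05)],[36,35,-1,np.float64(-0.05)],[34,37,-1,np.float64(-0.05)],[32,38,-1,np.float64(-0.05)],[30,40,-1,np.float64(-0.05)],[28,42,-1,np.float64(-0.05)],[26,43,-1,np.float64(-0.05)]]
end [0.3079 0.19   0.2096] t 11.275
```

```bash
python3 - <<'E'
from h import *
plan((.53,-.08,.33,None),(.476,.216,.33,.156+np.pi/2))
E
```

```text
[[0,1,-43,0.0],[0,0,-43,0.0],[0,1,-43,0.0],[17,47,0,np.float64(-0.05)],[14,48,0,np.float64(-0.05)],[12,49,0,np.float64(-0.05)],[10,49,1,np.float64(-0.05)],[7,50,0,np.float64(-0.05)]]
[[4,50,0,np.float64(-0.05)]]
end [0.4762 0.2165 0.33  ] t 11.275
```

Request:
carry_out([
  [0,1,-43,0],
  [0,0,-43,0],
  [0,1,-43,0],
  [17,47,0,-0.05],
  [14,48,0,-0.05],
  [12,49,0,-0.05],
  [10,49,0,-0.05],
  [7,50,0,-0.05],
])

```text
time_s: 12.28
eef_pos: [0.4842, 0.1682, 0.33]
tcp_rot: [-0.046, 0.999, -0.0, -0.002]
force: [1.1, -1.1, -0.5]
opening: 0.475
grasp_force: 35.0
```

Request:
carry_out([
  [4,50,0,-0.05],
  [0,0,0,0],
  [0,0,0,0],
  [0,0,0,0],
])

```text
time_s: 12.78
eef_pos: [0.4772, 0.215, 0.3318]
tcp_rot: [-0.069, 0.998, -0.0, -0.001]
force: [0.2, 0.6, -1.6]
opening: 0.477
grasp_force: 35.0
```

```bash
python3 - <<'E'
from h import *
s=ctrl.read_state();print(s["time_s"],s["eef_pos"],yawy(),abs(s["joint_velocities"]).max())
shot("wrist","w6")
E
```

```text
12.775 [0.47717406 0.21495526 0.33177372] 1.7090333415969556 0.008212922234405624
```

View pics/w6.png

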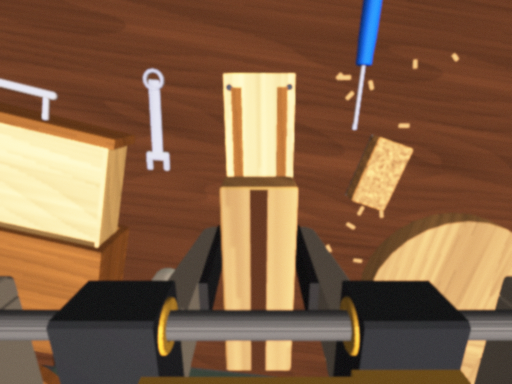

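The wrist view shows the jig board's end at row 73, spanning columns 223–296. The rails are at columns 232–243 and 276–287, starting at row 87, and the held blank begins at row 180.

```bash
cat >> h.py <<'E'
def rails(d,rows,c0,c1):
    """rail runs per row (brown: hue/sat differ from pale board) -> points left outer/inner, right inner/outer"""
    h=cv2.cvtColor(d["img"],cv2.COLOR_RGB2HSV).astype(int); out=[]
    for y in rows:
        s=(h[y,c0:c1,1]>130)&(h[y,c0:c1,2]>100); p=np.flatnonzero(np.diff(np.r_[0,s,0])); r=p.reshape(-1,2)
        r=[q for q in r if 6<=q[1]-q[0]<=40]
        if len(r)==2: out.append([y,c0+r[0][0]-.5,c0+r[0][1]-.5,c0+r[1][0]-.5,c0+r[1][1]-.5])
    return np.array(out)
E
python3 - <<'E'
from h import *
np.set_printoptions(precision=4,suppress=True)
d=load("w6");h=cv2.cvtColor(d["img"],cv2.COLOR_RGB2HSV)
print(h[130,222:300:2].tolist())
print(h[66:92:1,238].tolist())
o=rails(d,range(95,172,4),226,293);print(o[::4])
if len(o):
    for k in range(1,5):
        P=np.array([onz(d,(r[k],r[0]),.026) for r in o]);f=np.polyfit(P[:,0],P[:,1],1);print(np.arctan(f[0]),np.polyval(f,.476))
E
```

```text
[[10, 160, 116], [15, 145, 160], [24, 78, 250], [26, 57, 254], [25, 62, 253], [17, 124, 233], [14, 177, 199], [14, 177, 193], [14, 179, 197], [14, 171, 207], [20, 107, 243], [25, 59, 254], [25, 65, 253], [25, 66, 252], [24, 66, 252], [25, 67, 252], [24, 67, 252], [24, 75, 250], [23, 79, 248], [24, 72, 251], [25, 60, 254], [26, 56, 254], [25, 59, 254], [25, 62, 253], [25, 65, 253], [25, 66, 253], [23, 74, 251], [18, 118, 233], [14, 175, 204], [14, 178, 193], [14, 173, 195], [14, 177, 203], [16, 135, 225], [23, 80, 250], [24, 70, 251], [24, 74, 251], [16, 128, 182], [11, 170, 102], [10, 167, 101]]
[[9, 168, 114], [10, 166, 117], [11, 168, 117], [11, 170, 114], [10, 165, 116], [12, 160, 124], [17, 138, 175], [23, 108, 237], [26, 75, 252], [26, 56, 254], [26, 54, 254], [27, 52, 254], [27, 52, 254], [26, 53, 254], [26, 53, 254], [27, 52, 254], [27, 53, 254], [26, 52, 254], [26, 53, 254], [26, 59, 254], [24, 76, 252], [20, 113, 243], [16, 153, 223], [15, 174, 208], [14, 176, 204], [14, 176, 204]]
[[ 95.  230.5 240.5 276.5 286.5]
 [111.  231.5 241.5 276.5 286.5]
 [127.  232.5 241.5 276.5 286.5]
 [143.  232.5 241.5 276.5 285.5]
 [159.  233.5 242.5 276.5 285.5]]
0.1501772153466923 0.17430793142165982
0.14713839592469824 0.1890202272665476
0.15579329207061535 0.24495059816430861
0.14618727944619267 0.25972955113503815
```

```bash
python3 - <<'E'
from h import *
np.set_printoptions(precision=4,suppress=True)
d=load("w6");a=.150;ax=np.array([np.cos(a),np.sin(a),0]);ay=np.array([-np.sin(a),np.cos(a),0])
e=onz(d,(259.5,72.3),.018);r=onz(d,(236,87.5),.026);m=np.array([.476,.217,0])
print("end",e,"rail",r)
o1=(e-m)@ax+.135;o2=(r-m)@ax+.115;print("origin along",o1,o2)
t=load("top0")
for uv in [(165,172),(191,170),(174,241),(201,237)]:
    p=onz(t,uv,.018);print("top corner jig xy",(p-m)@ax-(o1+o2)/2,(p-m)@ay)
org=m+ax*(o1+o2)/2;np.save("org.npy",org);print("origin",org)
s=load("side0")
g=cv2.cvtColor(s["img"],cv2.COLOR_RGB2HSV)[:,:,2];m2=np.zeros_like(g);m2[108:140,203:224]=(g[108:140,203:224]<50);ys,xs=np.nonzero(m2);print("grip px",xs.mean(),ys.mean(),ys.min(),ys.max())
for uv in [(xs.mean(),ys.mean()),(xs[ys==ys.min()].mean(),ys.min()),(xs[ys==ys.max()].mean(),ys.max())]:
    o,v=ray(s,uv);k=((org-o)@ay)/(v@ay);p=o+k*v;q=((p-org)@ax,p[2]);print("lever",q,np.arctan2(q[1]-.075,.085-q[0]),np.hypot(q[1]-.075,.085-q[0]))
p=org-.05*ax;plan((p[0],p[1],.33,a+np.pi/2),(p[0],p[1],.07,None))
E
```

```text
end [0.3463 0.199  0.018 ] rail [0.3731 0.1669 0.026 ]
origin along 0.004097761135438582 0.005799978074872189
top corner jig xy 0.1285919203956249 0.0508151691836104
top corner jig xy 0.12080118614088345 -0.050495685474882396
top corner jig xy -0.140199880629512 0.050886164600657396
top corner jig xy -0.14027997839258763 -0.053447093771339854
origin [0.4809 0.2177 0.    ]
grip px 212.57303370786516 126.78651685393258 117 139
lever (np.float64(0.07913441127842877), np.float64(0.18859464442773888)) 1.519206007960393 0.11374598179151232
lever (np.float64(0.0762940356292811), np.float64(0.22921007033558383)) 1.5144009642605145 0.15445562342799285
lever (np.float64(0.061332861187566826), np.float64(0.14548946695145026)) 1.2468685231503371 0.07435656266037706
[[46,2,2,np.float64(-0.01)],[0,0,52,0.0],[0,0,52,0.0],[0,0,52,0.0],[0,0,52,0.0],[0,0,52,0.0]]
end [0.4312 0.2105 0.0701] t 12.825
```

Request:
carry_out([
  [46,2,2,-0.01],
  [0,0,52,0],
  [0,0,52,0],
  [0,0,52,0],
  [0,0,52,0],
  [0,0,32,0],
  [0,0,0,0],
  [0,0,0,0],
])

```text
time_s: 13.82
eef_pos: [0.4326, 0.2115, 0.0923]
tcp_rot: [-0.075, 0.997, 0.0, 0.001]
force: [0.1, 0.1, 0.0]
opening: 0.474
grasp_force: 35.0
```

```bash
python3 - <<'E'
from h import *
np.set_printoptions(precision=4,suppress=True)
s=ctrl.read_state();print(s["time_s"],s["eef_pos"],yawy(),abs(s["joint_velocities"]).max(),s["force"],s["joints"])
d=shot("wrist","w7");d6=load("w6");org=np.load("org.npy");a=.15;ax=np.array([np.cos(a),np.sin(a),0]);ay=np.array([-np.sin(a),np.cos(a),0])
print("tcp jig",(s["eef_pos"]-org)@ax,(s["eef_pos"]-org)@ay)
print([proj(d,org+ax*x+ay*y+[0,0,z]) for x,y,z in((-.135,0,.018),(-.115,.035,.026),(-.115,-.035,.026),(-.09,0,.07))])
cv2.imwrite("pics/w7c.png",d["img"][:260,130:390,::-1])
E
```

```text
13.825 [0.4326 0.2115 0.0923] 1.7200736422771163 0.01690178818388034 [0.1102 0.1047 0.0393] [ 0.2032  0.0665  1.9786 -0.      1.0938 -1.5169]
tcp jig -0.048653917612730205 0.0010926044958752138
[array([256.2398, 100.3589]), array([302.238 , 127.7235]), array([210.2819, 127.8427]), array([255.9657, 172.7411])]
```

View pics/w7c.png

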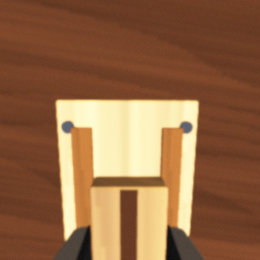

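The crop matches the prediction, with the board end at row 100 and the rails at columns 212 and 300. The blank sits about 1.5 mm toward +y of centre.

Request:
carry_out([
  [0,-1,20,0],
  [0,0,20,0],
  [0,0,8,0],
  [0,0,0,0],
  [0,0,0,0],
  [0,0,0,0],
])

```text
time_s: 14.62
eef_pos: [0.432, 0.2109, 0.0435]
tcp_rot: [-0.075, 0.997, 0.0, 0.001]
force: [0.5, -0.1, -0.5]
opening: 0.474
grasp_force: 35.0
```

Request:
carry_out([
  [0,0,2,0],
  [0,0,0,0],
  [0,0,0,0],
])

```text
time_s: 15.0
eef_pos: [0.4313, 0.2107, 0.0406]
tcp_rot: [-0.075, 0.997, -0.0, -0.0]
force: [0.3, 0.6, -1.2]
opening: 0.473
grasp_force: 35.0
```

Request:
carry_out([
  [0,0,1,0],
  [0,0,0,0],
  [0,0,0,0],
])

```text
time_s: 15.38
eef_pos: [0.4314, 0.2107, 0.0404]
tcp_rot: [-0.075, 0.997, -0.0, -0.0]
force: [-4.4, -0.4, 6.0]
opening: 0.474
grasp_force: 35.0
```

Request:
carry_out([
  [-8,0,0,0],
  [-10,0,0,0],
  [-8,0,0,0],
  [0,0,0,0],
  [0,0,0,0],
])

```text
time_s: 16.0
eef_pos: [0.4583, 0.2148, 0.0404]
tcp_rot: [-0.075, 0.997, 0.0, 0.002]
force: [0.9, 0.8, 3.8]
opening: 0.475
grasp_force: 35.0
```

Request:
carry_out([
  [-4,0,0,0],
  [-2,0,0,0],
  [0,0,0,0],
])

```text
time_s: 16.38
eef_pos: [0.4616, 0.2155, 0.0404]
tcp_rot: [-0.075, 0.997, -0.0, -0.002]
force: [-7.6, -2.0, 14.4]
opening: 0.477
grasp_force: 35.0
```

Request:
carry_out([
  [-2,0,0,0],
  [-2,0,0,0],
  [0,0,0,0],
  [0,0,0,0],
])

```text
time_s: 16.88
eef_pos: [0.4655, 0.2161, 0.0404]
tcp_rot: [-0.075, 0.997, -0.0, -0.002]
force: [-8.4, -1.5, 13.7]
opening: 0.476
grasp_force: 35.0
```

Request:
carry_out([
  [-2,0,0,0],
  [-2,0,0,0],
  [0,0,0,0],
  [0,0,0,0],
])

```text
time_s: 17.38
eef_pos: [0.466, 0.2162, 0.0402]
tcp_rot: [-0.075, 0.997, -0.001, -0.006]
force: [-19.5, -4.3, 26.6]
opening: 0.472
grasp_force: 35.0
```

Request:
carry_out([
  [2,0,0,0],
  [0,0,0,0],
])

```text
time_s: 17.62
eef_pos: [0.4659, 0.2162, 0.0402]
tcp_rot: [-0.075, 0.997, -0.0, -0.004]
force: [-11.9, -2.6, 18.5]
opening: 0.474
grasp_force: 35.0
```

Request:
carry_out([
  [0,0,0,0],
  [0,0,0,0],
  [0,0,-30,0],
  [10,0,-50,0],
  [10,0,-60,0],
  [5,0,-60,0],
  [0,0,0,0],
  [0,0,0,0],
], claw=0.25)

```text
time_s: 18.62
eef_pos: [0.4438, 0.2126, 0.2386]
tcp_rot: [-0.075, 0.997, -0.0, -0.001]
force: [-0.3, -0.6, -0.5]
opening: 0.75
grasp_force: 0.0
```

```bash
python3 - <<'E'
from h import *
np.set_printoptions(precision=4,suppress=True)
s=ctrl.read_state();print(s["time_s"],s["eef_pos"],yawy(),abs(s["joint_velocities"]).max(),s["force"])
d=shot("wrist","w8");org=np.load("org.npy");a=.15;ax=np.array([np.cos(a),np.sin(a),0]);ay=np.array([-np.sin(a),np.cos(a),0])
print([proj(d,org+ax*x+ay*y+[0,0,z]) for x,y,z in((-.135,0,.018),(-.055,.022,.046),(-.055,-.022,.046),(.053,0,.06))])
cv2.imwrite("pics/w8c.png",cv2.resize(d["img"][:,130:390,::-1],None,fx=1.5,fy=1.5))
E
```

```text
18.625 [0.4438 0.2126 0.2386] 1.7209024728670799 0.028642959132164046 [-0.3038 -0.6423 -0.4758]
[array([257.5714,  93.5469]), array([275.5194, 161.4419]), array([239.6708, 161.4576]), array([257.6608, 246.3758])]
```

View pics/w8c.png

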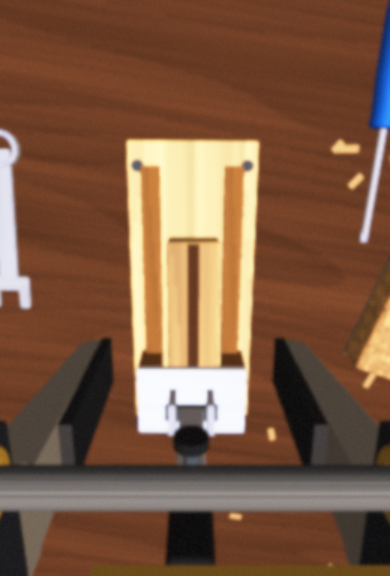

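The crop shows the blank's rear edge at full-image row 162, columns 241–277 (predicted 161, 240–276), running under the bridge. It is home and the lever is still up, so next I take the lever from behind.

```bash
python3 - <<'E'
from h import *
org=np.load("org.npy");a=.15;ax=np.array([np.cos(a),np.sin(a),0])
W=lambda x,z:tuple(org[:2]+ax[:2]*x)+(z,None)
plan(W(-.035,.31),W(.14,.31),W(.14,.205))
E
```

```text
[[-1,0,-36,0.0],[-2,0,-36,0.0],[-44,0,0,0.0],[-43,0,0,0.0],[-44,0,-1,0.0],[-44,0,0,0.0],[0,0,53,0.0],[0,0,52,0.0]]
end [0.6192 0.239  0.2051] t 18.675
```

Request:
carry_out([
  [-1,0,-36,0],
  [-2,0,-36,0],
  [-44,0,0,0],
  [-43,0,0,0],
  [-44,0,0,0],
  [-44,0,0,0],
  [0,0,0,0],
  [0,0,0,0],
], claw=1)

```text
time_s: 19.68
eef_pos: [0.6192, 0.2392, 0.3096]
tcp_rot: [-0.075, 0.997, -0.0, -0.002]
force: [-0.5, 0.1, 0.5]
opening: 0.007
grasp_force: 0.0
```

Request:
carry_out([
  [0,0,53,0],
  [0,0,52,0],
  [0,0,0,0],
  [0,0,0,0],
])

```text
time_s: 20.18
eef_pos: [0.6207, 0.2396, 0.2095]
tcp_rot: [-0.075, 0.997, 0.0, 0.002]
force: [0.2, 0.4, 0.9]
opening: 0.002
grasp_force: 0.0
```

```bash
python3 - <<'E'
from h import *
s=ctrl.read_state();print(s["time_s"],s["eef_pos"],yawy(),abs(s["joint_velocities"]).max(),s["opening"])
org=np.load("org.npy");a=.15;ax=np.array([np.cos(a),np.sin(a),0]);print((s["eef_pos"]-org)@ax)
L=.12;w=[]
for th in (1.7,1.52,1.36,1.2,1.04,.88,.72,.56,.4,.26,.13,.04):
    w.append(tuple(org[:2]+ax[:2]*(.085-L*np.cos(th)+.008*np.sin(th)+.010))+(.075+L*np.sin(th)+.008*np.cos(th)+.011,None))
plan(*w)
E
```

```text
20.175 [0.62070956 0.23958389 0.20950041] 1.7212640756882427 0.040099153218761764 0.002375964811297314
0.14151065136713736
[[23,-1,5,0.0],[22,0,-2,0.0],[19,0,1,0.0],[19,0,4,0.0],[17,0,8,0.0],[17,0,10,0.0],[15,0,12,0.0],[12,0,14,0.0]]
[[10,0,17,0.0],[7,0,15,0.0],[4,0,15,0.0],[1,0,11,0.0]]
end [0.4571 0.2138 0.0989] t 20.175
```

Request:
carry_out([
  [23,0,5,0],
  [22,0,0,0],
  [19,0,0,0],
  [19,0,4,0],
  [17,0,8,0],
  [17,0,10,0],
  [15,0,12,0],
  [12,0,14,0],
])

```text
time_s: 21.18
eef_pos: [0.4803, 0.2184, 0.158]
tcp_rot: [-0.075, 0.997, 0.001, 0.004]
force: [1.0, 0.6, 0.7]
opening: 0.004
grasp_force: 0.8
```

Request:
carry_out([
  [10,0,17,0],
  [7,0,15,0],
  [4,0,13,0],
  [0,0,4,0],
  [0,0,0,0],
  [0,0,0,0],
])

```text
time_s: 21.92
eef_pos: [0.4574, 0.2146, 0.1049]
tcp_rot: [-0.075, 0.997, -0.0, 0.0]
force: [-0.3, 0.3, -0.3]
opening: 0.004
grasp_force: 0.0
```

Request:
carry_out([
  [0,0,6,0],
  [0,0,4,0],
  [0,0,0,0],
  [0,0,0,0],
])

```text
time_s: 22.42
eef_pos: [0.457, 0.2146, 0.0944]
tcp_rot: [-0.075, 0.997, -0.0, -0.0]
force: [0.0, -0.1, -0.5]
opening: 0.005
grasp_force: 0.1
```

Request:
carry_out([
  [0,0,3,0],
  [0,0,0,0],
  [0,0,0,0],
])

```text
time_s: 22.8
eef_pos: [0.4571, 0.2146, 0.0942]
tcp_rot: [-0.075, 0.997, -0.0, -0.0]
force: [-8.8, -1.7, 20.8]
opening: 0.005
grasp_force: 10.6
```

```bash
python3 - <<'E'
from h import *
plan((.4571,.2146,.22,None),(.375,-.141,.22,1.468),(.375,-.141,.08,None))
E
```

```text
[[0,0,-42,0.0],[0,0,-42,0.0],[0,0,-42,0.0],[19,-48,0,np.float64(0.04)],[18,-50,0,np.float64(0.04)],[15,-50,0,np.float64(0.04)],[13,-50,0,np.float64(0.04)],[11,-51,0,np.float64(0.04)]]
[[10,-51,0,np.float64(0.04)],[7,-52,1,np.float64(0.04)],[0,0,47,0.0],[0,0,46,0.0],[0,0,47,0.0]]
end [ 0.3747 -0.1412  0.0795] t 22.8
```

Request:
carry_out([
  [0,0,-42,0],
  [0,0,-42,0],
  [0,0,-42,0],
  [19,-48,0,0.04],
  [18,-50,0,0.04],
  [15,-50,0,0.04],
  [13,-50,0,0.04],
  [11,-51,0,0.04],
])

```text
time_s: 23.8
eef_pos: [0.3979, -0.0409, 0.2175]
tcp_rot: [0.025, 1.0, -0.0, 0.0]
force: [1.0, -1.1, 0.2]
opening: 0.005
grasp_force: 0.0
```

Request:
carry_out([
  [10,-51,0,0.04],
  [7,-52,0,0.04],
  [0,0,47,0],
  [0,0,46,0],
  [0,0,35,0],
  [0,0,0,0],
  [0,0,0,0],
])

```text
time_s: 24.68
eef_pos: [0.3752, -0.1417, 0.0909]
tcp_rot: [0.065, 0.998, -0.001, 0.001]
force: [-0.1, 0.2, 0.2]
opening: 0.002
grasp_force: 0.0
```

```bash
python3 - <<'E'
from h import *
s=ctrl.read_state();print(s["time_s"],s["eef_pos"],yawy(),abs(s["joint_velocities"]).max(),s["joints"])
d=shot("side","s2")
b=np.array([.4136,-.145]);u=np.array([np.cos(.1025),-np.sin(.1025)])
p=b-u*.035;q=b+u*.12
plan((p[0],p[1],.057,None),(q[0],q[1],.057,None))
print(proj(d,[.4136,-.145,.062]))
E
```

```text
24.675 [ 0.375227   -0.14169366  0.09091857] 1.4411189388800245 0.017761662816011242 [-6.64656169e-01 -1.54462218e-01  2.19408432e+00  1.63567855e-05
  1.10005612e+00 -2.10578331e+00]
[[-3,1,34,0.0],[-52,1,0,0.0],[-51,2,1,0.0],[-52,1,0,0.0]]
end [ 0.533  -0.1575  0.0568] t 24.725
[232.49640312 232.34265872]
```

Request:
carry_out([
  [-3,1,34,0],
  [0,0,0,0],
  [-15,0,0,0],
  [-20,1,0,0],
  [-25,0,0,0],
  [-25,1,0,0],
  [-25,1,0,0],
  [-25,0,0,0],
])

```text
time_s: 25.72
eef_pos: [0.5129, -0.1552, 0.0576]
tcp_rot: [0.065, 0.998, -0.0, 0.0]
force: [-1.2, 1.2, 1.3]
opening: 0.003
grasp_force: 0.9
```

Request:
carry_out([
  [-18,1,0,0],
  [-8,0,0,0],
  [-6,0,0,0],
  [0,0,0,0],
  [0,0,0,0],
])

```text
time_s: 26.35
eef_pos: [0.5434, -0.1581, 0.0557]
tcp_rot: [0.065, 0.998, 0.0, -0.0]
force: [-0.6, -0.0, 0.2]
opening: 0.003
grasp_force: 0.0
```

Request:
carry_out([
  [-5,0,0,0],
  [-4,0,0,0],
  [0,0,0,0],
  [0,0,0,0],
])

```text
time_s: 26.85
eef_pos: [0.5528, -0.1595, 0.0557]
tcp_rot: [0.065, 0.998, -0.0, 0.0]
force: [0.5, -0.1, -0.1]
opening: 0.005
grasp_force: 0.0
```

Request:
carry_out([
  [-3,0,0,0],
  [0,0,0,0],
  [0,0,0,0],
])

```text
time_s: 27.22
eef_pos: [0.5534, -0.1595, 0.0554]
tcp_rot: [0.065, 0.998, 0.0, -0.003]
force: [-9.5, 0.7, 6.0]
opening: 0.001
grasp_force: 4.3
```

```bash
python3 - <<'E'
from h import *
org=np.load("org.npy");a=.15;ax=np.array([np.cos(a),np.sin(a),0])
p=org+ax*.03
plan((.52,-.155,.0555,None),(.50,-.15,.30,None),(p[0],p[1],.30,1.55))
E
```

```text
[[34,0,0,0.0],[4,1,-49,0.0],[5,0,-49,0.0],[4,1,-49,0.0],[4,0,-48,0.0],[5,1,-49,0.0],[5,53,0,np.float64(-0.02)],[5,53,0,np.float64(-0.02)]]
[[3,53,0,np.float64(-0.02)],[2,53,0,np.float64(-0.02)],[1,53,0,np.float64(-0.02)],[0,53,0,np.float64(-0.02)],[-1,53,0,np.float64(-0.02)]]
end [0.5104 0.2219 0.3   ] t 27.225
```

Request:
carry_out([
  [30,0,0,0],
  [4,1,-49,0],
  [5,0,-49,0],
  [4,1,-49,0],
  [4,0,-48,0],
  [5,1,-49,0],
  [5,53,0,-0.02],
  [5,53,0,-0.02],
])

```text
time_s: 28.22
eef_pos: [0.5076, -0.0429, 0.3007]
tcp_rot: [0.045, 0.999, -0.0, 0.001]
force: [0.6, 0.4, 0.5]
opening: 0.01
grasp_force: 0.0
```

Request:
carry_out([
  [3,53,0,-0.02],
  [2,53,0,-0.02],
  [1,53,0,-0.02],
  [0,53,0,-0.02],
  [-1,53,0,-0.02],
  [0,0,0,0],
  [0,0,0,0],
  [0,0,0,0],
])

```text
time_s: 29.22
eef_pos: [0.5156, 0.2202, 0.2997]
tcp_rot: [-0.004, 1.0, -0.0, 0.0]
force: [-0.3, -0.3, 0.7]
opening: 0.006
grasp_force: 0.0
```

```bash
python3 - <<'E'
from h import *
np.set_printoptions(precision=4,suppress=True)
s=ctrl.read_state();print(s["time_s"],s["eef_pos"],yawy(),abs(s["joint_velocities"]).max(),s["force"])
w=shot("wrist","w9");d=shot("side","s3");org=np.load("org.npy");a=.15;ax=np.array([np.cos(a),np.sin(a),0]);ay=np.array([-np.sin(a),np.cos(a),0])
print("handle shut px side",proj(d,[.568,-.161,.062]),"open20",proj(d,[.548,-.159,.062]))
for th in(0,.05,.1): print("lever end side",th,proj(d,org+ax*(.085-.152*np.cos(th))+[0,0,.075+.152*np.sin(th)]))
print("blank rear wrist",[proj(w,org+ax*-.055+ay*y+[0,0,.046]) for y in(.022,-.022)],"grip end",proj(w,org+ax*(.085-.152)+[0,0,.083]))
A=cv2.resize(w["img"][0:300,100:420],(400,375));B=cv2.resize(d["img"][130:260,140:330],(400,274),interpolation=cv2.INTER_CUBIC)
o=np.zeros((375,800,3),np.uint8);o[:,:400]=A;o[:274,400:]=B;cv2.imwrite("pics/fin.png",o[:,:,::-1])
E
```

```text
29.225 [0.5156 0.2202 0.2997] 1.5792056703437785 0.003382594135443513 [-0.3039 -0.339   0.6967]
handle shut px side [277.3416 216.0554] open20 [271.7301 218.1101]
lever end side 0 [181.7578 169.6046]
lever end side 0.05 [181.54   167.8615]
lever end side 0.1 [181.4122 166.0677]
blank rear wrist [array([266.754 ,  98.4338]), array([234.6982, 103.2529])] grip end [248.4796  90.1429]
```

View pics/fin.png

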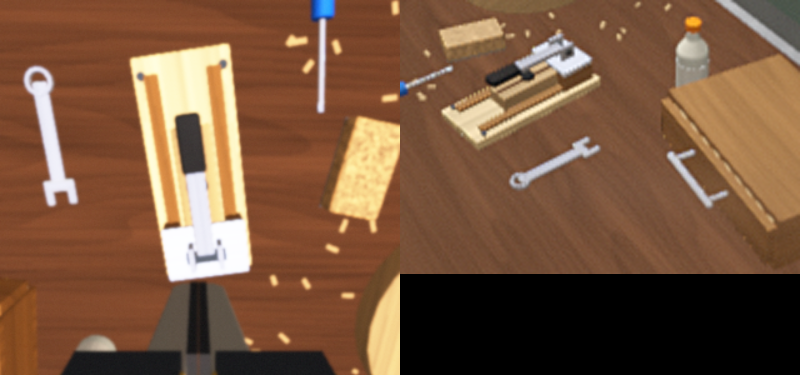

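The lever lies shut along the blank, with the grip end at about (250,92) against a predicted (248,90). The drawer handle is at about (281,215) in the side view, against a predicted shut position of (277,216), and the bystanders haven't moved. One numeric check of the blank's rear edge before handing in.

```bash
python3 - <<'E'
from h import *
w=load("w9");org=np.load("org.npy");a=.15;ax=np.array([np.cos(a),np.sin(a),0]);ay=np.array([-np.sin(a),np.cos(a),0])
h=cv2.cvtColor(w["img"],cv2.COLOR_RGB2HSV)
for y in(.017,-.017):
    print([(round(x*1000),h[tuple(np.round(proj(w,org+ax*x+ay*y+[0,0,.046])[::-1]).astype(int))].tolist()[1:]) for x in np.arange(-.072,-.04,.002)])
E
```

```text
[(-72, [48, 254]), (-70, [48, 254]), (-68, [45, 254]), (-66, [46, 254]), (-64, [44, 254]), (-62, [48, 254]), (-60, [46, 254]), (-58, [48, 254]), (-56, [61, 254]), (-54, [96, 252]), (-52, [100, 251]), (-50, [100, 251]), (-48, [99, 250]), (-46, [97, 250]), (-44, [98, 250]), (-42, [100, 250])]
[(-72, [49, 254]), (-70, [49, 254]), (-68, [51, 254]), (-66, [53, 254]), (-64, [55, 254]), (-62, [54, 254]), (-60, [59, 253]), (-58, [58, 254]), (-56, [84, 250]), (-54, [107, 243]), (-52, [122, 232]), (-50, [118, 235]), (-48, [116, 236]), (-46, [118, 238]), (-44, [120, 232]), (-42, [114, 241])]
```

The blank's rear edge is at jig x ≈ -55.5 mm, against -55 mm when home, so I'm handing the job in.

```bash
python3 -c "
from cell import ctrl
print(ctrl.close_job())"
```

```text
the job is handed in; nothing more can be done
None
```

The job is handed in, with no verdict returned: blank home against the end stop (rear edge within about 1 mm by camera), lever shut on it after a 20 N press, drawer pushed shut with the offcut left inside, gripper clear, bystanders unmoved in the last pictures that showed them.

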